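Seal a sample canister in the cap press and park it on the dispatch rack

ROBOT

A 6-joint arm with a two-finger parallel gripper is mounted at the origin on a cart in front of the work surface, level with it; the furniture and walls round the work are solid. World frame = base frame: x ahead of the robot, y to its left, z up, the work surface at z = 0. Lengths are in m, angles in rad, forces in N, time in s.
With the tool pointing down it reaches from about 0.4 to 0.825 m from the base axis. Payload 7 kg.
Tool frame: the origin (TCP) lies midway between the tips of the shut fingers; the grasp point (between the pads) lies 19 mm behind it; z points along the fingers, y is the line along which they close (so a half turn about z gives the same grasp; the last joint's range is limited). The gripper opens to 88 mm and grips with 3 to 60 N. Pads are 19 mm wide; open, the fingers measure 130 mm over their backs; the gripper's body (78 mm by 193 mm) begins 47 mm behind the grasp point.
Start: joints at [-0.941, 0.359, 0.012, 0, -1.224, -0.288], TCP at [0.226, -0.636, 0.227] pointing down, gripper open.
Joint ranges: [-3.07, 3.07], [-1.43, 2.12], [-1.02, 1.25], [-3.03, 1.67], [-3.05, -0], [-3.03, 3.03]. Speed limits (rad/s): [2.39, 2.39, 3.01, 3.14, 3.14, 3.14].

INTERFACE

Orientations are given as [roll, pitch, yaw] about the fixed x, y, z axes, in that order (R = Rz(yaw) Ry(pitch) Rx(roll)).
In Python, from station import arm gives the robot as it stands.
- The arm moves only by the tool servo_tool, never from a script. Its argument "deltas" is a list of rows, each a list of 7 numbers: the closure, from -1 (fully open) to 1 (shut), then the shift along the tool's x, y, z in mm, then the turn, a rotation vector about the tool's x, y, z in degrees. In form: [[gripper, x, y, z, ax, ay, az], ...]. A call has 1 to 20 rows; each row shifts and turns the commanded pose from where the row before left it, along the tool's axes as they then stand; what a row does not reach is not made up. A row lasts 1/12 s, in which the tool goes at most 41.7 mm and 7.16 degrees, less where a joint would pass 70% of its speed; a pose out of reach is approached as far as the arm can. A call is refused whole if a number of a shift passes 41.7 or a number of a turn 7.16, either way. A call with a gripper value outside its range is refused whole. The fingers move at their own pace and stop on an object; "squeeze" is the grip in N (left out, the last holds). Time passes only in rows, so rows that do not move let the fingers close. It gives the time, the measured TCP pose, the force, the opening and the grip force at its end, in the units of the state.
- arm.get_state(): the state, without advancing time (a new reading comes with each control period).
- arm.grab_frame(name): name is "scene" or "side" or "wrist"; returns a dict with "color" (480x640x3 uint8, red, green, blue), "K" (3x3 intrinsics, pixels), "position" and "orientation" of the camera in the world. Camera axes: x right, y down, z forward; pixel columns grow to the right and rows downward; lengths in m; the calibration is good to about 2 mm. A picture is of the moment at which its call begins. There is no depth.
- arm.job_done(): hands the job in; it is judged then, once.
Trained networks look in a picture, given as the dict that the camera call returned (one of the last four; its "shot" number tells which), for a name from the list of things; names that differ only in an ending like _2 or _b are one class to them, and where a whole thing is asked for, a point or a joint stands for the part that bears it (a point fixed in the world has none). Each returns a list of dicts, best first, with "conf" (0 to 1); they miss things now and then, are a little off and sometimes report something else, mostly with a low value. They report only what shows in the picture. A call takes as long as a camera call.
- arm.recognise(query, picture): "at" ([x, y, z] in m, in the coordinates of the camera as it stood for that picture, good to about 4 mm: the middle of the surface that is visible of it).
The state is a dict: "t": time; "q": joint angles; "qd": joint speeds; "joint_efforts": joint torques, N m; "eef_pos": TCP position; "ee_rot": TCP orientation; "force": force on the tool from outside, world axes, zero at the start; "moment": the same for the moment, N m; "width": finger opening in m; "gripper_force": force on a finger pad.
Only numpy, scipy, OpenCV 4.12 (cv2) and the standard library are available. Lean on these libraries where they do the work, as an engineer would, in place of code of your own. Each camera call takes 0.05 s, during which the arm holds its last target. There are 200 camera calls.

TASK

Lift the canister with the raised cap off its stand, lay it in the cradle of the cap press between the two jaws, and squeeze the press's two handles together until the cap's resistance gives way and it is fully home. Then park the sealed canister on the sloping rack, resting against the rack's stop, but first press the rack's pedal fully down so that the stop stands up, because the canister would roll off otherwise. The cap must be pushed on in the press, by its handles.

Things in the scene. Friction and masses are not known exactly. Their poses are not given: they have to be found in the camera images.
- can_center (a point): Loose sample canister: white cylinder lying on its side, 32 mm diameter, 88 mm long with the cap raised, about 0.25 kg. Point: on its axis, mid-length (cap raised). y runs along it towards the cap: body -44 to +28 mm, then 6.5 mm of thinner grey neck (gone when home), ribbed cap to +44. Starts level in the stand, axis 45 mm up. Grasp it across the diameter here, from above.
- stand: Small fixed grey stand, origin under its centre, canister along its y. Two V-plates 5 mm thick at 24.5 mm to either side of the middle (44 mm free between them for fingers, down to the 8 mm thick foot); the plates are 42 mm high and reach 26 mm to either side in x. Behind it stands a centrifuge (100 mm high, lid propped open to about 220 mm); press and rack are to its left and right.
- cap (a joint): How far the cap is pushed on along the canister's axis, in m: 0 raised, 0.0065 fully home. It resists with up to about 12 N (peak at 0.002 to 0.003), gives way at 0.004, then snaps home by itself and stays.
- press_nest (a point): In the fixed cap press, where the canister's centre belongs: middle of its cradle (two V-plates as on the stand, on an 8 mm base plate), 45 mm above the worktop. y: the line along which the jaws close and the canister lies (cap either way); -x points to the handles. Jaws: upright rubber rollers 26 mm high, faces 48.5 mm to either side when open, so the canister has 4 mm free at each end.
- press: The cap press: aluminium base plate with two steel arms, hinged at its far side, that carry the jaws and end in black handles on the near side. Origin under the cradle's middle, axes as press_nest. The arms run along x at 65 mm to either side of the cradle, and jaws and arms are below 60 mm high.
- handle_left_grip (a point): Middle of the press's left (+y) handle, the place to squeeze, 45 mm above the worktop and 115 mm before the cradle's middle (-x): an upright black bar 9 mm thick, 20 mm high, 76 mm long in x. Open, the two handles measure 62 mm over their outer faces; about 23 mm when the cap is home.
- handle_right_grip (a point): The same point of the right (-y) handle.
- handle_left (a joint): Angle of the left handle, rad: 0 open, 0.115 inner end stop; about 0.11 when squeezed with the cap home. It turns inward about an upright hinge 190 mm behind the grip point, the jaw being 75 mm from the hinge. A spring (about 3 N at the grip) opens it when let go; sealing takes about 5 N more on each handle.
- handle_right (a joint): The same of the right handle.
- ramp_rest (a point): Canister's centre when parked on the fixed sloping rack against its raised stop, 57 mm above the worktop. y: the direction in which the parked canister lies (cap either way); -x: downhill, 8 degrees; z up. It lies on two aluminium rails 5 mm wide at 24.5 mm to either side (44 mm free between them for fingers), which reach 16 mm downhill and 74 mm uphill of this point.
- ramp: The sloping rack; origin under its middle, axes as ramp_rest. White foot plate 6 mm thick; the stop's 8 mm thick axle crosses 28 mm downhill of the rest point, its top 26 mm above the worktop. The stop is two steel fingers outside the rails, 33.5 mm to either side: below the rail tops when down, 60 mm above the worktop when up.
- stop_pedal (a point): Top of the rack's black pedal, mid-width, 34 mm from its hinge: a plate 34 mm wide (y), 46 mm long, downhill of the rails. It starts raised, this point about 42 mm above the worktop; fully down about 14 mm above it and 6 mm further downhill. About 2 N press it down; it stays where it is left.
- stop (a joint): Angle of the rack's stop, rad: 0 stop down (pedal raised), 0.9 stop fully up (pedal fully down).

How it is judged:
On the way, in this order (a step that is already met when the one before it is completed fails the run):
1. the canister lies in the press's cradle between the jaws, its cap still raised (distance between can_center and press_nest below 0.012 m and angle between the y axis of can_center and the y axis of press_nest, either way round below 0.15 rad and value of joint cap below 0.002 m), for 0.2 s.
2. both handles are squeezed and the cap has gone home in the press (value of joint cap above 0.0055 m and distance between can_center and press_nest below 0.018 m and value of joint each of handle_left, handle_right above 0.06 rad), for 0.1 s.
At the end, for the whole second after the job is handed in: The cap is home (within 1 mm), the rack's stop is up (more than 0.7 rad) and the canister rests on the rack's rails against the stop: its centre within 8 mm across and 15 mm along its length of the rest point, within 6 mm in height and 0.2 rad in direction; it stays there (value of joint cap above 0.0055 m and value of joint stop above 0.7 rad and x of can_center in the frame of ramp_rest between -0.008 and 0.008 m and y of can_center in the frame of ramp_rest between -0.015 and 0.015 m and z of can_center in the frame of ramp_rest between -0.006 and 0.006 m and angle between the y axis of can_center and the y axis of ramp_rest, either way round below 0.2 rad); the robot touches nothing.
It fails at once if the canister is put down on the rack while the stop is not up (value of joint stop below 0.6 rad and x of can_center in the frame of ramp_rest between -0.03 and 0.03 m and y of can_center in the frame of ramp_rest between -0.06 and 0.06 m and z of can_center in the frame of ramp_rest below 0.006 m).
It also fails if it takes over 72 s, if anything falls off the work surface, if the arm or the gripper's body presses on something with over 40 N, if the wrist force passes 120 N, or if a joint passes its speed limit or range.

## Working session

There is one attempt and no reset: what is moved stays moved. The work goes in short steps, Python scripts to look and compute and a tool call to move; the robot and the scene stay as the last step left them, time stands still between calls to the robot, and variables do not carry over. Pictures are saved under pics/ and viewed, at most 10 in all, crops included, and the job is handed in when it is done.

Besides the shell and the picture viewer there is one more tool, called after "Call:" as name(argument=value, ...), one argument or row to a line, values as JSON. servo_tool: Moves the arm, as the interface text tells. Its arguments: {"type":"object","properties":{"deltas":{"type":"array","items":{"type":"array","items":{"type":"number"}}},"squeeze":{"type":"number"}},"required":["deltas"]}

```bash
mkdir -p pics; ls
cat > h.py <<'E'
import numpy as np, cv2
from scipy.spatial.transform import Rotation as R
from station import arm
def rot(o):
    o=np.array(o)
    if o.shape==(3,3): return o
    return R.from_euler('xyz',o).as_matrix() if o.size==3 else R.from_quat(o).as_matrix()
def find(names,f,n=2):
    M=rot(f['orientation']);p=np.array(f['position'])
    for q in names:
        for d in arm.recognise(q,f)[:n]:
            print(q,round(d['conf'],2),(p+M@np.array(d['at'])).round(4))
def save(f,name): cv2.imwrite('pics/'+name+'.png',f['color'][:,:,::-1])
def plane(f,u,v,z):
    M=rot(f['orientation']);p=np.array(f['position'])
    d=M@np.linalg.inv(f['K'])@np.array([u,v,1.]);return p+d*(z-p[2])/d[2]
def proj(f,P):
    M=rot(f['orientation']);c=M.T@(np.array(P)-np.array(f['position']));c=np.array(f['K'])@c;return (c[:2]/c[2]).round(1)
E
python3 - <<'E'
from h import *
s=arm.get_state();print(s['t'],s['eef_pos'],s['ee_rot'],s['width'])
N=['can_center','stand','press_nest','press','handle_left_grip','handle_right_grip','ramp_rest','ramp','stop_pedal','stop','cap']
for c in ['scene','side']:
    f=arm.grab_frame(c);print(c,np.array(f['position']).round(3),np.array(f['orientation']).round(3));find(N,f);save(f,c)
E
```

```text
pics
0.0 [ 0.2260731  -0.63549008  0.22559732] [ 3.13991420e+00 -1.35843336e-04 -2.79989883e+00] 0.08770248265855711
scene [-0.157  0.653  0.632] [-2.097  0.009 -2.317]
can_center 0.74 [ 0.4105 -0.0143  0.0592]
can_center 0.52 [ 0.4435 -0.2511  0.0338]
stand 0.75 [ 0.4113 -0.0157  0.0129]
press_nest 0.87 [0.539  0.1914 0.0117]
press 0.83 [0.5392 0.1943 0.013 ]
press 0.22 [ 0.4459 -0.2501  0.0304]
handle_left_grip 0.83 [0.5096 0.2461 0.0566]
handle_right_grip 0.8 [0.4849 0.1407 0.0534]
ramp_rest 0.95 [ 0.4926 -0.2468  0.0257]
ramp 0.79 [ 0.4934 -0.2449  0.0226]
stop_pedal 0.82 [ 0.4457 -0.2522  0.0353]
stop 0.56 [ 0.4433 -0.2512  0.0306]
cap 0.68 [0.4248 0.0147 0.0533]
cap 0.65 [ 0.4925 -0.2467  0.0225]
side [0.349 0.785 0.672] [-2.208  0.005 -2.913]
can_center 0.71 [ 0.4247 -0.0074  0.0521]
stand 0.67 [0.4104 0.0086 0.005 ]
press_nest 0.94 [0.5446 0.1932 0.0073]
press_nest 0.51 [0.489  0.1422 0.0444]
press 0.85 [0.5518 0.1929 0.0059]
handle_left_grip 0.76 [0.5199 0.2446 0.0503]
handle_right_grip 0.81 [0.488  0.1381 0.0446]
ramp 0.73 [ 0.4911 -0.2536  0.0287]
stop_pedal 0.79 [ 0.4412 -0.2614  0.0264]
stop 0.63 [ 0.4458 -0.2609  0.0349]
cap 0.68 [0.4258 0.0192 0.0473]
```

View pics/scene.png

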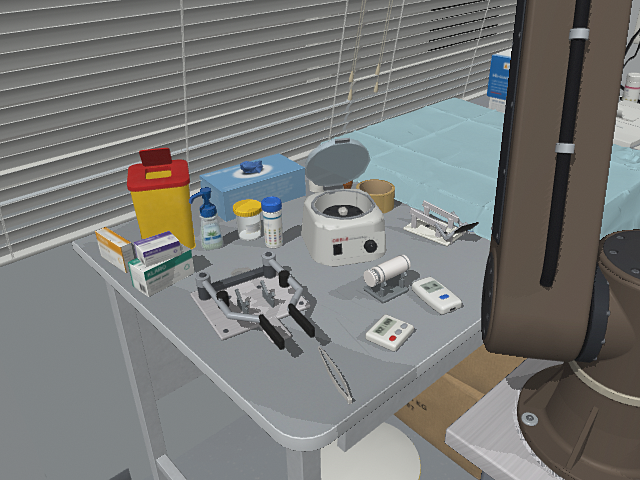

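View pics/side.png

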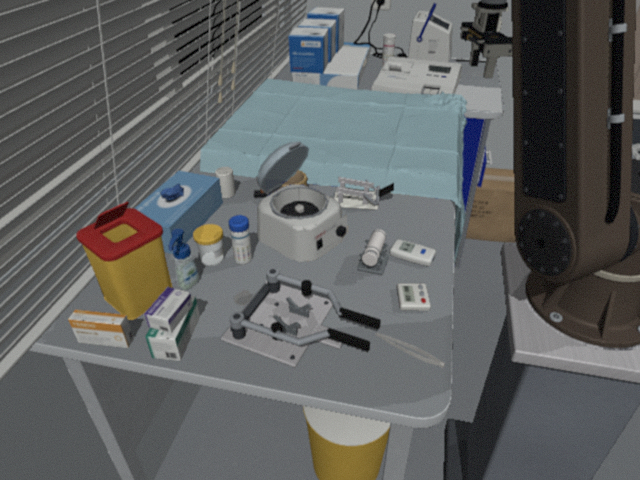

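```bash
cat >> h.py <<'E'
def plan(target,yaw,show=True):
    """tool-frame shift (mm) and yaw turn (deg, tool z) from measured pose, turn first then shift in the NEW frame, and shift in current frame"""
    s=arm.get_state();d=np.array(target)-s['eef_pos'];M=rot(s['ee_rot']);N=rot([np.pi,0,yaw])
    rv=R.from_matrix(M.T@N).as_rotvec(degrees=True)
    print('t',round(s['t'],2),'cur-frame mm',(M.T@d*1e3).round(1),'new-frame mm',(N.T@d*1e3).round(1),'turn deg',rv.round(2))
E
python3 - <<'E'
from h import *
s=arm.get_state();f=arm.grab_frame('wrist');M=rot(s['ee_rot'])
print(M.T@(np.array(f['position'])-s['eef_pos']),(M.T@rot(f['orientation'])).round(3),f['K'])
plan([0.42,-0.25,0.33],np.pi);plan([0.42,-0.25,0.33],-np.pi/2)
E
```

```text
[ 0.07330176  0.00146848 -0.15793502] [[ 0.001 -0.963 -0.27 ]
 [ 1.     0.     0.001]
 [-0.001 -0.27   0.963]] [[394.95782372   0.         321.82682097]
 [  0.         394.95782372 245.41103347]
 [  0.           0.           1.        ]]
t 1.25 cur-frame mm [-311.9  298.7 -103.5] new-frame mm [-193.8  385.9 -103.5] turn deg [ 0.   -0.   19.58]
t 1.25 cur-frame mm [-311.9  298.7 -103.5] new-frame mm [-385.9 -193.8 -103.5] turn deg [  0.     0.   -70.42]
```

Call:
servo_tool(
  deltas=[
    [-1,0,0,0,0,0,6.53],
    [-1,0,0,0,0,0,6.53],
    [-1,0,0,0,0,0,6.53],
    [-1,-16.2,32.2,-8.7,0,0,0],
    [-1,-16.2,32.2,-8.7,0,0,0],
    [-1,-16.2,32.2,-8.7,0,0,0],
    [-1,-16.2,32.2,-8.7,0,0,0],
    [-1,-16.2,32.2,-8.7,0,0,0],
    [-1,-16.2,32.2,-8.7,0,0,0],
    [-1,-16.2,32.2,-8.7,0,0,0],
    [-1,-16.2,32.2,-8.7,0,0,0],
    [-1,-16.2,32.2,-8.7,0,0,0],
    [-1,-16.2,32.2,-8.7,0,0,0],
    [-1,-16.2,32.2,-8.7,0,0,0],
    [-1,-16.2,32.2,-8.7,0,0,0],
    [-1,0,0,0,0,0,0],
    [-1,0,0,0,0,0,0],
  ],
)

```text
t: 2.67
eef_pos: [0.4216, -0.248, 0.3317]
ee_rot: [-3.141, 0.002, -3.138]
force: [-0.5, -0.3, 0.7]
width: 0.0878
gripper_force: 0.0
```

Run:
```python
from h import *
s=arm.get_state();print(s['eef_pos'],s['ee_rot'],s['q'],s['t'])
f=arm.grab_frame('wrist');save(f,'w1');find(['can_center','cap','ramp_rest','ramp','stop_pedal','stop','stand'],f,1)
```

```text
[ 0.42164315 -0.24803958  0.33170819] [-3.14140506e+00  1.63247608e-03 -3.13790683e+00] [-1.28885951e-01 -8.72703689e-03 -2.05469851e-01 -3.04396532e-05
 -1.37241056e+00 -1.43821873e+00] 2.6667
can_center 0.96 [ 0.4173 -0.0209  0.051 ]
cap 0.77 [0.4234 0.0136 0.0545]
ramp_rest 0.67 [ 0.4868 -0.265   0.0021]
ramp 0.63 [ 0.4876 -0.266   0.0057]
stop_pedal 0.76 [ 0.4397 -0.2669  0.0353]
stop 0.63 [ 0.4432 -0.2657  0.0349]
stand 0.74 [ 0.4053 -0.0129  0.0046]
```

View pics/w1.png

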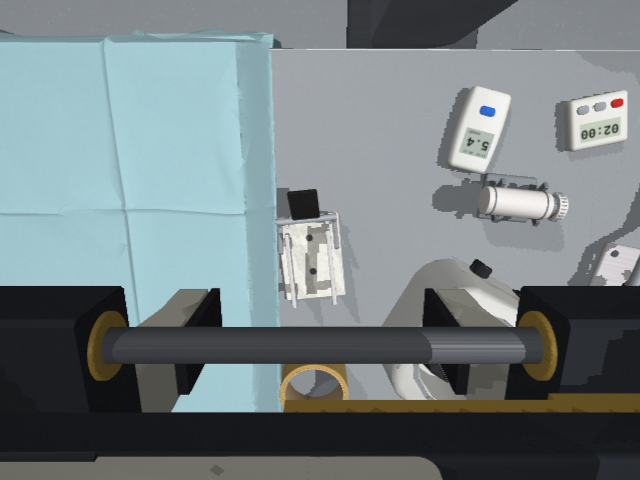

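Run:
```python
from h import *
im=cv2.imread('pics/w1.png')
a=cv2.resize(im[180:315,260:360],None,fx=4,fy=4,interpolation=3)
b=cv2.resize(im[165:235,465:575],None,fx=4,fy=4,interpolation=3)
c=np.zeros((540,400+440-40,3),np.uint8);c[:540,:400]=a;c[:280,400:]=b[:,:400]
cv2.imwrite('pics/c1.png',c)
```

```text
(no output)
```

View pics/c1.png

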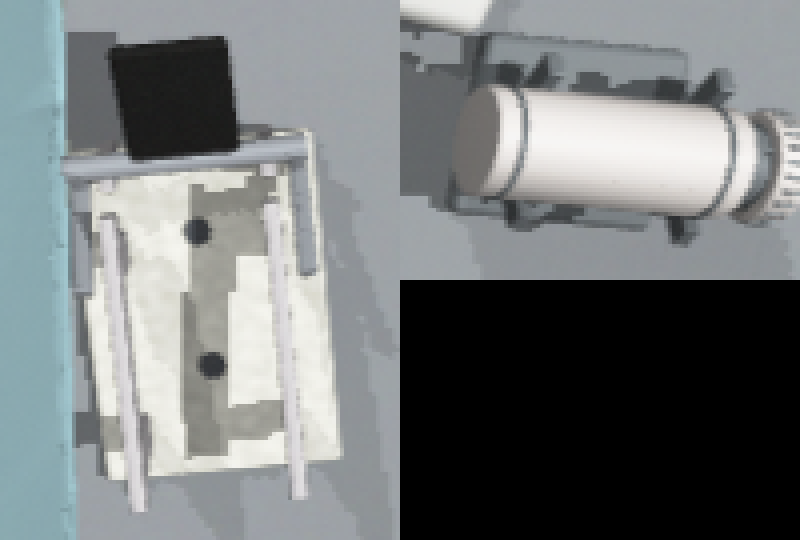

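Run:
```python
from h import *
f=arm.grab_frame('wrist')
P=lambda u,v,z:plane(f,u,v,z)[:2]
L0,L1,R0,R1=P(287,234.3,.0386),P(294.5,307.5,.0512),P(327.7,231.7,.0386),P(334.7,304.2,.0512)
print('rails',L0,L1,R0,R1)
print('len',np.linalg.norm(L1-L0),np.linalg.norm(R1-R0),'sep',np.linalg.norm(R0-L0),np.linalg.norm(R1-L1))
d=(L1-L0+R1-R0);d/=np.linalg.norm(d);print('uphill ang',np.arctan2(d[1],d[0]))
c=(L0+R0)/2+.016*d; c2=(L1+R1)/2-.074*d;print('rest',c,c2)
A0,A1=P(276.2,221.7,.024),P(336.5,216.7,.024);print('axle',A0,A1,'pred ctr',(c+c2)/2-.028*d,(A0+A1)/2, np.arctan2(*(A1-A0)[::-1])-np.pi/2)
for u,v in [(108,45),(228,37),(131,158),(238,148)]:
  print('ped',P(260+u/4,180+v/4,.042 if v<100 else .026))
pts=[P(495,187,.045),P(546.2,191.2,.045),P(490,213.75,.045),P(540,218.2,.045)];print('can',pts)
a=pts[1]-pts[0];b=pts[3]-pts[2];print(np.arctan2(a[0],a[1]),np.arctan2(b[0],b[1]))
print('body tail',P(456+9-465+ (455-400)/4,0,.045) if 0 else P(465+(478-400)/4,165+140/4,.045),'cap',P(562,206,.045),P(568,206,.045))
print('bag',P(400,330,.1),P(440,262,.1),P(480,262,.1))
```

```text
rails [ 0.45886389 -0.28972804] [ 0.54646645 -0.28182459] [ 0.45578589 -0.24195189] [ 0.54223177 -0.23349044]
len 0.0879583532863891 0.08685900134212396 sep 0.04787519222435621 0.048519302282087444
uphill ang 0.09374937600087342
rest [ 0.47325463 -0.26434217] [ 0.47067406 -0.26458481]
axle [ 0.44689502 -0.3036375 ] [ 0.44087255 -0.23124008] pred ctr [ 0.4440873  -0.26708463] [ 0.44388378 -0.26743879] 0.0829952693506284
ped [ 0.40785218 -0.28817001]
ped [ 0.40563479 -0.25423106]
ped [ 0.44380428 -0.28354746]
ped [ 0.44080481 -0.25158584]
can [array([ 0.40296423, -0.05474627]), array([0.4077415 , 0.00335366]), array([ 0.43340233, -0.05689058]), array([0.43864935, 0.0009523 ])]
0.08204052811036967 0.09046404068494732
body tail [ 0.41760564 -0.06490338] cap [0.42456832 0.0238499 ] [0.42457683 0.03066362]
bag [ 0.55089204 -0.16398558] [ 0.47325521 -0.12666516] [ 0.47331025 -0.08528475]
```

Call:
servo_tool(
  deltas=[
    [1,5.6,-21.5,0,0,0,0],
    [1,0,0,19,0,0,-6.78],
    [1,0,0,19,0,0,-6.78],
    [1,0,0,19,0,0,-6.78],
    [1,0,0,19,0,0,-6.78],
    [1,0,0,19,0,0,-6.78],
    [1,0,0,19,0,0,-6.78],
    [1,0,0,19,0,0,-6.78],
    [1,0,0,19,0,0,-6.78],
    [1,0,0,19,0,0,-6.78],
    [1,0,0,19,0,0,-6.78],
    [1,0,0,19,0,0,-6.78],
    [1,0,0,19,0,0,-6.78],
    [1,0,0,19,0,0,-6.78],
    [1,0,0,19,0,0,-6.78],
    [1,0,0,0,0,0,0],
    [1,0,0,0,0,0,0],
  ],
)

```text
t: 4.53
eef_pos: [0.4143, -0.2713, 0.0645]
ee_rot: [3.139, 0.0, -1.489]
force: [-0.2, -0.8, 0.7]
width: 0.0006
gripper_force: 0.0
```

Run:
```python
from h import *
plan([.416,-.2695,.045],-1.481)
```

```text
t 4.53 cur-frame mm [-1.6 -1.9 19.5] new-frame mm [-1.6 -1.8 19.5] turn deg [ 0.14  0.03 -0.47]
```

Call:
servo_tool(
  deltas=[
    [1,-1,-1,8,0,0,0],
    [1,0,0,8,0,0,0],
    [1,0,0,6,0,0,0],
    [1,0,1,6,0,0,0],
    [1,0,1,6,0,0,0],
    [1,0,1,6,0,0,0],
    [1,0,1,6,0,0,0],
    [1,0,1,4,0,0,0],
    [1,0,0,2,0,0,0],
    [1,0,0,0,0,0,0],
    [1,0,0,0,0,0,0],
  ],
)

```text
t: 5.45
eef_pos: [0.4126, -0.2707, 0.0168]
ee_rot: [-3.138, -0.002, -1.483]
force: [-14.8, 12.4, 53.3]
width: 0.0005
gripper_force: 27.4
```

Call:
servo_tool(
  deltas=[
    [1,0,0,-10,0,0,0],
    [1,0,0,-35,0,0,0],
    [1,0,0,-38,0,0,0],
    [1,0,0,-38,0,0,0],
    [1,0,0,-38,0,0,0],
    [1,0,0,-38,0,0,0],
    [1,0,0,-38,0,0,0],
    [-1,-37,-5,0,0,0,0],
    [-1,-37,-5,0,0,0,0],
    [-1,-37,-5,0,0,0,0],
    [-1,-37,-5,0,0,0,0],
    [-1,0,0,0,0,0,0],
    [-1,0,0,0,0,0,0],
  ],
)

```text
t: 6.53
eef_pos: [0.4192, -0.1191, 0.2483]
ee_rot: [-3.139, 0.0, -1.481]
force: [0.3, -0.5, -0.1]
width: 0.0351
gripper_force: 0.0
```

Run:
```python
from h import *
s=arm.get_state();print(s['eef_pos'],s['ee_rot'],s['force'])
f=arm.grab_frame('wrist');save(f,'w2');find(['can_center','cap','stand','stop','stop_pedal'],f,1)
print(proj(f,[.4213,-.0195,.045]),proj(f,[.472,-.2645,.041]))
```

```text
[ 0.41920456 -0.11910729  0.24829761] [-3.13933159e+00  3.84074321e-04 -1.48073592e+00] [ 0.25290449 -0.467012   -0.11923879]
can_center 0.71 [ 0.4222 -0.0411  0.0515]
stand 0.63 [ 0.4399 -0.0196  0.0086]
stop 0.72 [ 0.4368 -0.2671  0.0237]
stop_pedal 0.77 [ 0.4337 -0.2661  0.0226]
[310.2 311.7] [274.1  37.1]
```

View pics/w2.png

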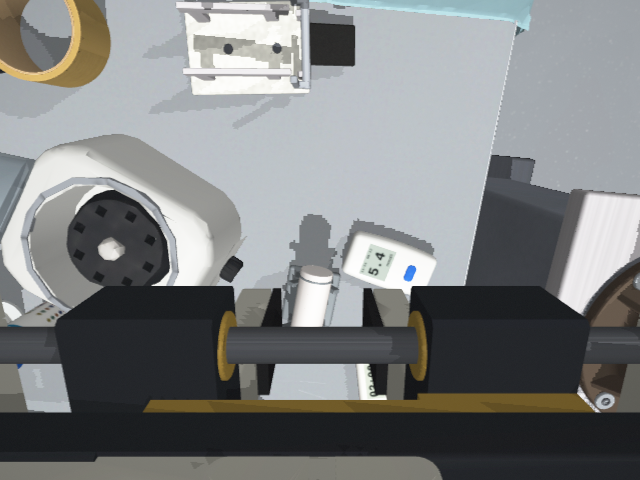

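Run:
```python
from h import *
f=arm.grab_frame('wrist')
im=f['color'][:,:,::-1]
cv2.imwrite('pics/c2.png',cv2.resize(im[195:335,190:350],None,fx=4,fy=4,interpolation=3))
P=lambda u,v,z:plane(f,u,v,z)[:2].round(4)
print('tail',P(316,273,.045),'knob',P(243,265,.06),P(243,275,.06),'body corner z.1/.05',P(240,225,.1),P(240,225,.05),P(180,290,.1))
s=arm.get_state();print(s['t'])
```

```text
tail [ 0.4179 -0.0642] knob [ 0.4858 -0.0717] [ 0.4855 -0.0619] body corner z.1/.05 [ 0.482 -0.119] [ 0.4915 -0.1068] [ 0.5301 -0.0595]
6.8833
```

View pics/c2.png

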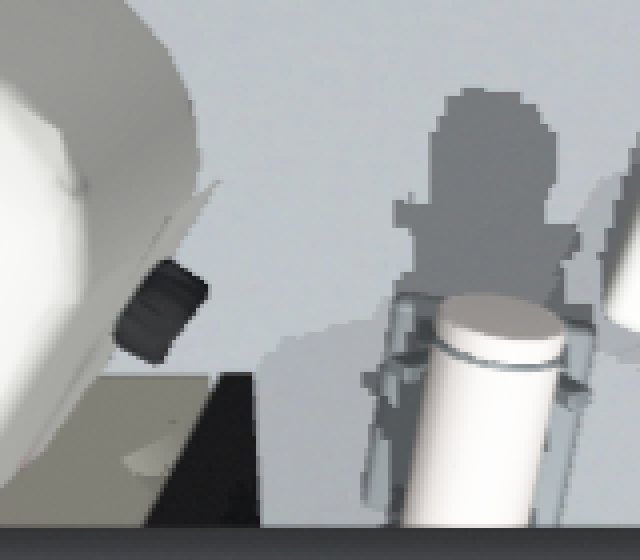

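Call:
servo_tool(
  deltas=[
    [-1,0,0,0,0,0,5.05],
    [-1,0,0,0,0,0,5.05],
    [-1,-19.8,3.7,28.6,0,0,0],
    [-1,-19.8,3.7,28.6,0,0,0],
    [-1,-19.8,3.7,28.6,0,0,0],
    [-1,-19.8,3.7,28.6,0,0,0],
    [-1,-19.8,3.7,28.6,0,0,0],
    [-1,0,0,0,6,0,0],
    [-1,0,0,0,6,0,0],
    [-1,0,0,0,0,0,0],
    [-1,0,0,0,0,0,0],
  ],
)

```text
t: 7.8
eef_pos: [0.4051, -0.0234, 0.1029]
ee_rot: [-2.938, -0.004, -1.661]
force: [1.6, -0.3, 0.7]
width: 0.0876
gripper_force: 0.0
```

```bash
cat >> h.py <<'E'
def plan2(P,Rt,grasp=0.019):
    s=arm.get_state();M=rot(s['ee_rot']);T=np.array(P)+grasp*Rt[:,2]
    d=T-s['eef_pos'];print('t',round(s['t'],2),'cur mm',(M.T@d*1e3).round(1),'new mm',(Rt.T@d*1e3).round(1),'turn',R.from_matrix(M.T@Rt).as_rotvec(degrees=True).round(2))
def tool(yaw,tilt=0): return rot([np.pi,0,yaw])@R.from_euler('x',tilt,degrees=True).as_matrix()
E
python3 - <<'E'
from h import *
plan2([.4217,-.0205,.045],tool(-1.657,12))
s=arm.get_state();print(s['eef_pos'],s['width'])
E
```

```text
t 7.8 cur mm [-4.7 -4.3 79. ] new mm [-4.3 -3.9 79. ] turn [ 0.34 -0.25 -0.18]
[ 0.40511719 -0.02341239  0.10291481] 0.08763963061022201
```

Call:
servo_tool(
  deltas=[
    [-1,-2.2,-2,20,0.3,-0.2,0],
    [-1,-2.2,-2,20,0,0,0],
    [-1,0,0,20,0,0,0],
    [-1,0,0,15,0,0,0],
    [-1,0,0,4,0,0,0],
    [-1,0,0,0,0,0,0],
  ],
  squeeze=25,
)

```text
t: 8.3
eef_pos: [0.4383, -0.0207, 0.0367]
ee_rot: [-2.95, 0.011, -1.661]
force: [0.8, -0.0, 0.0]
width: 0.0874
gripper_force: 0.0
```

Run:
```python
from h import *
plan2([.4217,-.0205,.045],tool(-1.657,12))
```

```text
t 8.3 cur mm [ 1.4 14.3  7.7] new mm [ 1.2 14.5  7.5] turn [ 1.    0.57 -0.35]
```

Run:
```python
from h import *
s=arm.get_state();print(s['q'].round(3) if hasattr(s['q'],'round') else s['q'],s['eef_pos'])
```

```text
[ 0.471  0.1   -1.014  0.315 -0.303 -0.856] [ 0.43828148 -0.0206807   0.03672918]
```

Call:
servo_tool(
  deltas=[
    [-1,0,4,-20,0,0,0],
    [-1,0,5,-25,0,0,0],
    [-1,0,0,0,-4,0,0],
    [-1,0,0,0,-4,0,0],
    [-1,0,0,0,0,0,0],
    [-1,0,0,0,0,0,0],
  ],
)

```text
t: 8.8
eef_pos: [0.4218, -0.0186, 0.081]
ee_rot: [-3.085, 0.014, -1.661]
force: [-0.7, 0.1, 0.1]
width: 0.0879
gripper_force: 0.0
```

Run:
```python
from h import *
plan2([.4217,-.0205,.048],tool(-1.657,4))
s=arm.get_state();print(s['q'],s['eef_pos'])
```

```text
t 8.8 cur mm [ 2.6  1.5 52. ] new mm [ 1.9  2.2 52. ] turn [ 0.76  0.77 -0.26]
[ 0.44461977  0.0622489  -0.77470638  0.02714155 -0.67844582 -0.55556458] [ 0.42176336 -0.01856651  0.0810454 ]
```

Call:
servo_tool(
  deltas=[
    [-1,2,2,17,0.5,0.6,0],
    [-1,0,0,18,0,0,0],
    [-1,0,0,17,0,0,0],
    [-1,0,0,0,0,0,0],
    [-1,0,0,0,0,0,0],
  ],
)

```text
t: 9.22
eef_pos: [0.4196, -0.0215, 0.0273]
ee_rot: [-3.081, -0.0, -1.66]
force: [0.6, -0.5, 0.8]
width: 0.0876
gripper_force: 0.0
```

Run:
```python
from h import *
plan2([.4217,-.0205,.048],tool(-1.657,4))
s=arm.get_state();print(s['q'],s['eef_pos'],s['force'])
```

```text
t 9.22 cur mm [-1.2 -3.4 -1.6] new mm [-1.2 -3.5 -1.6] turn [ 0.55 -0.02 -0.16]
[ 0.45355249  0.15806774 -0.86107228  0.06511731 -0.50113764 -0.59881933] [ 0.41957921 -0.02154669  0.02725569] [ 0.63140378 -0.49390828  0.78001835]
```

Call:
servo_tool(
  deltas=[
    [-1,-1,-3.5,-1,0,0,0],
    [-1,0,0,0,0,0,0],
    [1,0,0,0,0,0,0],
    [1,0,0,0,0,0,0],
    [1,0,0,0,0,0,0],
    [1,0,0,0,0,0,0],
    [1,0,0,0,0,0,0],
    [1,0,0,0,0,0,0],
    [1,0,0,0,0,0,0],
    [1,0,0,0,0,0,0],
  ],
  squeeze=25,
)

```text
t: 10.05
eef_pos: [0.4243, -0.0203, 0.0287]
ee_rot: [-3.08, 0.001, -1.66]
force: [0.2, 0.3, 0.1]
width: 0.0397
gripper_force: 0.0
```

Call:
servo_tool(
  deltas=[
    [1,0,0,0,0,0,0],
    [1,0,0,0,0,0,0],
    [1,0,0,0,0,0,0],
    [1,0,0,0,0,0,0],
  ],
)

```text
t: 10.38
eef_pos: [0.4248, -0.02, 0.0289]
ee_rot: [-3.079, 0.002, -1.659]
force: [2.2, -0.4, -0.2]
width: 0.0313
gripper_force: 25.0
```

Call:
servo_tool(
  deltas=[
    [1,0,0,-15,0,0,0],
    [1,0,0,-38,0,0,0],
    [1,0,0,-38,0,0,0],
    [1,0,0,-38,0,0,0],
    [1,0,0,-30,-2,0,0],
    [1,0,0,0,-2,0,0],
    [1,-34,-2.7,-12.5,0,0,0],
    [1,-34,-2.7,-12.5,0,0,0],
    [1,-34,-2.7,-12.5,0,0,0],
    [1,-34,-2.7,-12.5,0,0,0],
    [1,-34,-2.7,-12.5,0,0,0],
    [1,-34,-2.7,-12.5,0,0,0],
    [1,-34,-2.7,-12.5,0,0,0],
    [1,-34,-2.7,-12.5,0,0,0],
    [1,0,0,0,0,0,0],
    [1,0,0,0,0,0,0],
  ],
)

```text
t: 11.72
eef_pos: [0.4604, 0.2507, 0.2867]
ee_rot: [3.132, 0.0, -1.658]
force: [-1.1, -0.7, -3.2]
width: 0.0309
gripper_force: 25.0
```

Run:
```python
from h import *
s=arm.get_state();print(s['eef_pos'],s['ee_rot'],s['width'])
f=arm.grab_frame('wrist');find(['press_nest','handle_left_grip','handle_right_grip'],f,1)
cv2.imwrite('pics/w3.png',cv2.resize(f['color'][:300,:,::-1],None,fx=1.25,fy=1.25*1.6))if 0 else save(f,'w3')
```

```text
[0.4603992  0.25066523 0.28674114] [ 3.13216207e+00  1.09126048e-04 -1.65774174e+00] 0.03087864742822605
press_nest 0.82 [0.553  0.1866 0.0041]
handle_left_grip 0.96 [0.5431 0.2459 0.0493]
handle_right_grip 0.95 [0.5193 0.1304 0.0539]
```

View pics/w3.png

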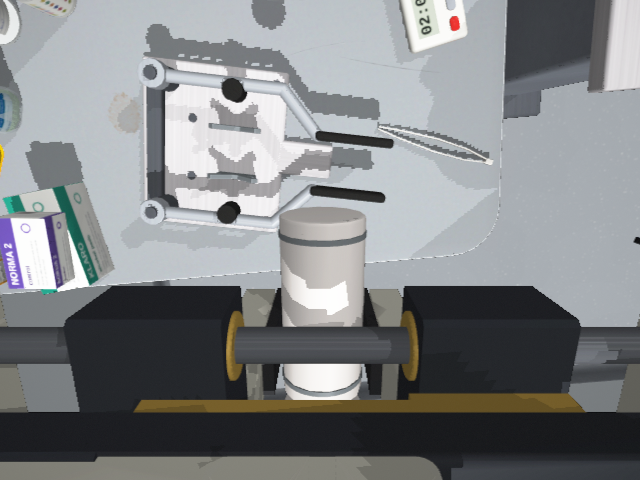

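Run:
```python
from h import *
im=cv2.imread('pics/w3.png')
cv2.imwrite('pics/c3.png',cv2.resize(im[50:235,135:400],None,fx=3,fy=3,interpolation=3))
```

```text
(no output)
```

View pics/c3.png

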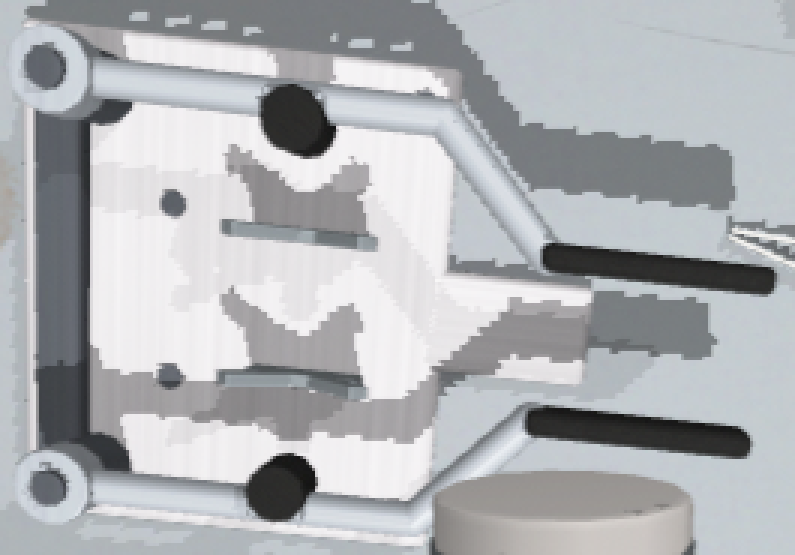

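Run:
```python
from h import *
f=arm.grab_frame('wrist')
P=lambda u,v,z:plane(f,135+u/3,50+v/3,z)[:2]
hr=[P(547,252,.055),P(772,278,.055)];hl=[P(530,413,.055),P(747,440,.055)]
HR=(hr[0]+hr[1])/2;HL=(hl[0]+hl[1])/2;print('handles',HR,HL,np.linalg.norm(HL-HR),np.linalg.norm(hr[0]-hr[1]),np.linalg.norm(hl[0]-hl[1]))
for z in(.055,.06):
  A,B=P(47,68,z),P(47,487,z);print('hinge',A,B,np.linalg.norm(A-B))
m=(A+B)/2;h=(HR+HL)/2;d=m-h;print('dist',np.linalg.norm(d),'yaw',np.arctan2(d[1],d[0]),'yaw hinges',np.arctan2(*(B-A)[::-1])-np.pi/2,'yaw handles',np.arctan2(*(HL-HR)[::-1])-np.pi/2)
u=d/np.linalg.norm(d);print('nest',h+.115*u,m-.075*u)
tips=[P(225,220,.042),P(376,240,.042),P(222,372,.042),P(366,390,.042)];print('tips',tips,np.mean(tips,0))
print('rollers',P(290,112,.058),P(285,482,.058))
s=arm.get_state();print('can tail top', P((322-135)*3,(211-50)*3,s['eef_pos'][2]+.019+.013))
```

```text
handles [0.4194393  0.18366881] [0.42973364 0.23433278] 0.05169924594560075 0.0722033852005 0.07229358102533563
hinge [0.60085195 0.10958333] [0.62734866 0.23663113] 0.12978143037726267
hinge [0.59897379 0.11044199] [0.62513069 0.23586041] 0.12811699472106217
dist 0.19086280396823405 yaw -0.18895146723333178 yaw hinges -0.20560978396999952 yaw handles -0.20045959845134087
nest [0.53753967 0.18740045] [0.53838711 0.18723839]
tips [array([0.5578589 , 0.15729373]), array([0.50999767, 0.16780484]), array([0.56690298, 0.20537676]), array([0.51970015, 0.21565319])] [0.53861492 0.18653213]
rollers [0.52891888 0.12874414] [0.54772599 0.24161978]
can tail top [0.45523913 0.20047538]
```

Run:
```python
from h import *
f=arm.grab_frame('wrist');s=arm.get_state();M=rot(s['ee_rot'])
im=f['color'].astype(int).sum(2)
print('col322',[(r,int(im[r,322])) for r in range(200,252,2)])
for o in (40,44,48):
  print(o,[proj(f,s['eef_pos']+M@np.array([o/1e3,0,-.016+dz])) for dz in(.016,-.016)])
plan2([.538,.187,.06],tool(-1.771),.019)
```

```text
col322 [(200, 609), (202, 611), (204, 608), (206, 597), (208, 443), (210, 444), (212, 446), (214, 450), (216, 452), (218, 452), (220, 456), (222, 478), (224, 607), (226, 588), (228, 580), (230, 579), (232, 580), (234, 579), (236, 580), (238, 579), (240, 483), (242, 320), (244, 318), (246, 353), (248, 582), (250, 581)]
40 [array([318.9, 215.6]), array([318.3, 235. ])]
44 [array([318.9, 205.9]), array([318.3, 223.1])]
48 [array([318.8, 196. ]), array([318.3, 210.9])]
t 12.02 cur mm [ 54.2 -84.5 245.7] new mm [ 44.6 -88.  246.4] turn [0.47 0.02 6.33]
```

Call:
servo_tool(
  deltas=[
    [1,0,0,0,0.4,0,6.33],
    [1,7.4,-14.7,30,0,0,0],
    [1,7.4,-14.7,30,0,0,0],
    [1,7.4,-14.7,30,0,0,0],
    [1,7.4,-14.7,30,0,0,0],
    [1,7.4,-14.7,30,0,0,0],
    [1,7.4,-14.7,30,0,0,0],
    [1,0,0,10,0,0,0],
    [1,0,0,0,0,0,0],
    [1,0,0,0,0,0,0],
  ],
)

```text
t: 12.85
eef_pos: [0.5384, 0.1879, 0.0976]
ee_rot: [3.14, -0.0, -1.771]
force: [-0.4, -0.3, -1.4]
width: 0.0311
gripper_force: 25.0
```

Run:
```python
from h import *
plan2([.538,.187,.048],tool(-1.771),.019)
f=arm.grab_frame('wrist');s=arm.get_state();print(s['eef_pos'],s['force']);save(f,'w4')
cv2.imwrite('pics/w4c.png',cv2.resize(f['color'][100:420,140:540,::-1],None,fx=2,fy=1.8))
```

```text
t 12.85 cur mm [ 0.9  0.1 68.6] new mm [ 0.9  0.2 68.6] turn [ 0.07 -0.01  0.01]
[0.538953   0.18864718 0.09874045] [ 0.77399074 -0.44938076 -1.61493847]
```

View pics/w4c.png

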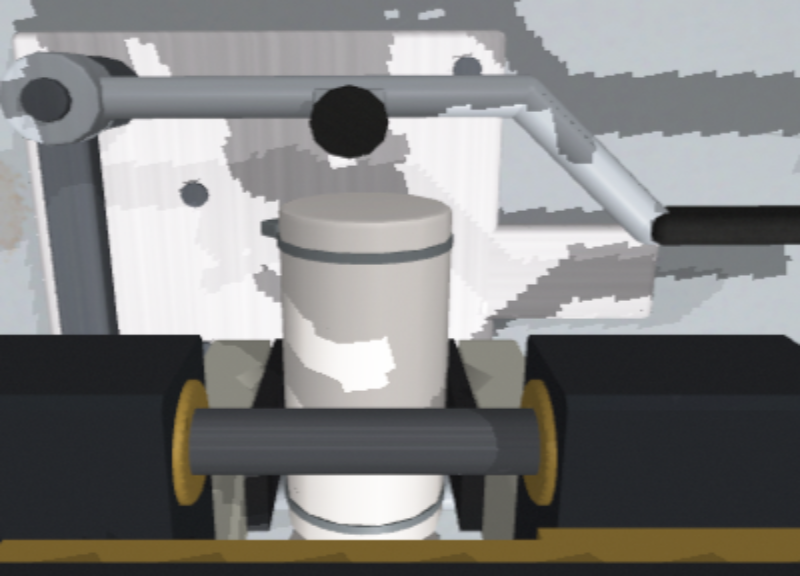

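Run:
```python
from h import *
f=arm.grab_frame('wrist')
p=plane(f,140+348/2,100+121/1.8,.058)[:2];c,s=np.cos(-.2),np.sin(-.2);X=np.array([c,s]);Y=np.array([-s,c])
d=p-[.538,.187];print(p,'press frame',d@X,d@Y)
plan2([.538,.187,.048],tool(-1.771),.019)
```

```text
[0.53046403 0.13316221] press frame 0.00331016557471891 -0.054261788740979096
t 12.95 cur mm [ 2.5  0.8 70.3] new mm [ 2.3  0.7 70.3] turn [-0.07  0.15  0.08]
```

Call:
servo_tool(
  deltas=[
    [1,1,0.5,17,0,0,0],
    [1,0,0,16,0,0,0],
    [1,0,0,0,0,0,0],
    [1,0,0,0,0,0,0],
  ],
)

```text
t: 13.28
eef_pos: [0.5378, 0.1881, 0.0656]
ee_rot: [3.141, 0.001, -1.769]
force: [0.8, -0.7, -2.6]
width: 0.0313
gripper_force: 25.0
```

Run:
```python
from h import *
f=arm.grab_frame('wrist');s=arm.get_state();M=rot(s['ee_rot']);print(s['eef_pos'])
cv2.imwrite('pics/w5c.png',cv2.resize(f['color'][120:320,200:440,::-1],None,fx=3,fy=3,interpolation=3))
for o in(42,44,46): print(o,[proj(f,s['eef_pos']+M@np.array([o/1e3,0,-.016+dz])) for dz in(.016,-.016)])
c,sn=np.cos(-.2),np.sin(-.2);X=np.array([c,sn]);Y=np.array([-sn,c])
for n in ([.538,.187],[.538,.184],[.538,.190]):
  print(n,'roller ctr/face',[proj(f,list(np.array(n)-y*Y)+[.058]) for y in(.0575,.0485)])
plan2([.538,.187,.048],tool(-1.771),.019)
```

```text
[0.53832235 0.18837032 0.06618234]
42 [array([317.7, 211.9]), array([316.9, 230.4])]
44 [array([317.7, 207. ]), array([316.9, 224.4])]
46 [array([317.7, 202.1]), array([316.9, 218.4])]
[0.538, 0.187] roller ctr/face [array([318.1, 167.8]), array([318.1, 189.6])]
[0.538, 0.184] roller ctr/face [array([316.7, 160.5]), array([316.7, 182.5])]
[0.538, 0.19] roller ctr/face [array([319.6, 175. ]), array([319.6, 196.6])]
t 13.33 cur mm [ 1.5  0.1 37.2] new mm [ 1.4  0.  37.2] turn [-0.04  0.12  0.11]
```

View pics/w5c.png

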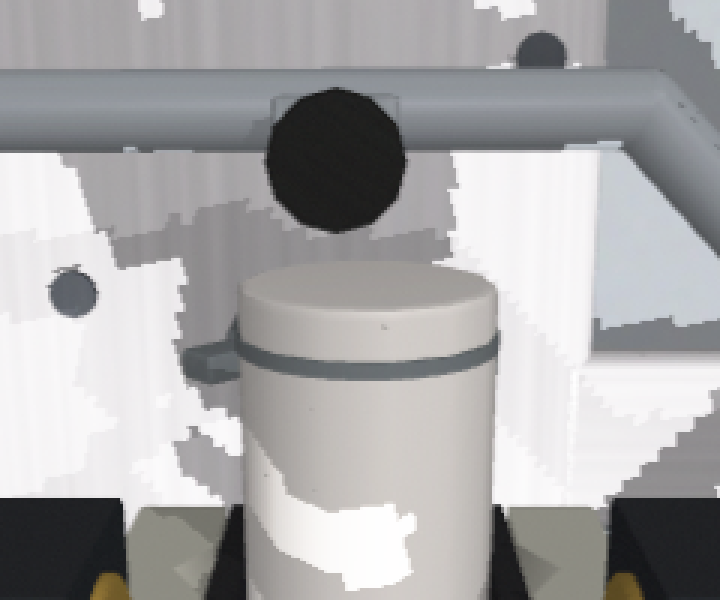

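Call:
servo_tool(
  deltas=[
    [1,-1.3,-2.6,5,0,0,0],
    [1,0,0,10,0,0,0],
    [1,0,0,10,0,0,0],
    [1,0,0,7,0,0,0],
    [1,0,0,3,0,0,0],
    [1,0,0,0,0,0,0],
    [1,0,0,0,0,0,0],
  ],
)

```text
t: 13.92
eef_pos: [0.5414, 0.1884, 0.0293]
ee_rot: [-3.141, 0.001, -1.77]
force: [3.9, -1.2, -1.6]
width: 0.0312
gripper_force: 25.0
```

Run:
```python
from h import *
s=arm.get_state();print(s['eef_pos'],s['force'],s['moment'])
plan2([.538,.187,.048],tool(-1.771),.019)
```

```text
[0.54143449 0.18840723 0.02934247] [ 3.91174948 -1.19253693 -1.61189597] [-0.67538757 -1.51482301  0.06571664]
t 13.92 cur mm [2.1 3.1 0.3] new mm [2.1 3.1 0.3] turn [-0.01  0.05  0.07]
```

Call:
servo_tool(
  deltas=[
    [1,0,0,0.7,0,0,0],
    [-0.2,0,0,0,0,0,0],
    [-0.2,0,0,0,0,0,0],
    [-0.2,0,0,0,0,0,0],
    [-0.2,0,0,0,0,0,0],
    [-0.2,0,0,0,0,0,0],
    [-0.2,0,0,-10,0,0,0],
    [-0.2,0,0,-25,0,0,0],
    [-0.2,0,0,-35,0,0,0],
    [-0.2,0,0,-20,0,0,0],
    [-0.2,0,0,0,0,0,0],
  ],
)

```text
t: 14.83
eef_pos: [0.5431, 0.1898, 0.1247]
ee_rot: [-3.136, 0.006, -1.769]
force: [1.5, 1.1, -0.6]
width: 0.0528
gripper_force: 0.0
```

Run:
```python
from h import *
f=arm.grab_frame('wrist');s=arm.get_state();print(s['eef_pos'],s['force'],s['t'])
f2=arm.grab_frame('side')
a=f['color'][60:330,130:530,::-1];b=cv2.resize(f2['color'][250:380,210:400,::-1],(400,274),interpolation=3)
c=np.vstack([a,b]);cv2.imwrite('pics/w6.png',c)
```

```text
[0.54200364 0.18931101 0.1223659 ] [-0.00906247  1.07590866 -0.4428079 ] 14.8833
```

View pics/w6.png

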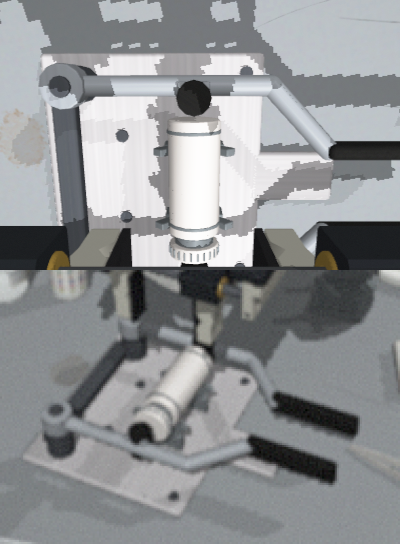

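Call:
servo_tool(
  deltas=[
    [-1,0,0,-30,0,0,0],
    [-1,0,0,-20,0,0,6.92],
    [-1,0,0,0,0,0,6.92],
    [-1,0,0,0,0,0,6.92],
    [-1,0,0,0,0,0,6.92],
    [-1,0,0,0,0,0,6.92],
    [-1,0,0,0,0,0,6.92],
    [-1,0,0,0,0,0,6.92],
    [-1,0,0,0,0,0,6.92],
    [-1,0,0,0,0,0,6.92],
    [-1,0,0,0,0,0,6.92],
    [-1,0,0,0,0,0,6.92],
    [-1,0,0,0,0,0,6.92],
    [-1,0,0,0,0,0,6.92],
    [-1,30,0,10,0,0,0],
    [-1,30,-1,20,0,0,0],
    [-1,30,-1,20,0,0,0],
    [-1,28,0,20,0,0,0],
    [-1,0,0,0,0,0,0],
    [-1,0,0,0,0,0,0],
  ],
)

```text
t: 16.6
eef_pos: [0.4223, 0.2087, 0.0976]
ee_rot: [-3.139, -0.003, 2.945]
force: [0.1, 0.5, 0.6]
width: 0.0877
gripper_force: 0.0
```

Run:
```python
from h import *
plan2([.426,.210,.045],tool(2.9416),.019)
s=arm.get_state();print(s['q'],s['eef_pos'],s['width'])
f=arm.grab_frame('wrist');find(['handle_left_grip','handle_right_grip','can_center','cap'],f,1)
print([proj(f,p) for p in([.4194,.1837,.055],[.4297,.2343,.055])])
# dark blobs (handles) near predicted: print dark columns on predicted rows
g=f['color'].max(2)
for p in([.4246,.209,.055],):
  u,v=proj(f,p)
  for dv in(-20,0,20):
    r=int(v)+dv
    if 0<=r<480:
      m=np.flatnonzero(g[r]<45);print(r,[ (int(a[0]),int(a[-1])) for a in np.split(m,np.flatnonzero(np.diff(m)>2)+1) if len(a)>4])
```

```text
t 16.6 cur mm [-3.6  2.1 71.5] new mm [-3.3  2.  71.6] turn [-0.13 -0.17  0.19]
[ 8.77067579e-01  1.56805114e-01 -5.96565710e-01 -1.98386736e-03
 -8.20878816e-01 -2.64320063e+00] [0.42232864 0.2087301  0.09755388] 0.08769721216295076
handle_left_grip 0.58 [0.4373 0.2424 0.0545]
handle_right_grip 0.58 [0.4298 0.1866 0.053 ]
[array([273.4, 280.8]), array([368.8, 281.3])]
261 [(272, 289), (368, 385)]
281 [(273, 290), (367, 384)]
301 [(0, 124), (203, 219), (274, 290), (367, 383), (425, 441), (519, 639)]
```

Call:
servo_tool(
  deltas=[
    [-1,-3.5,3.4,12,0,0,0],
    [-1,0,0,20,0,0,0],
    [-1,0,0,20,0,0,0],
    [-1,0,0,15,0,0,0],
    [-1,0,0,4,0,0,0],
    [-1,0,0,0,0,0,0],
  ],
  squeeze=15,
)

```text
t: 17.35
eef_pos: [0.4285, 0.2117, 0.0271]
ee_rot: [-3.14, -0.002, 2.942]
force: [-0.8, 1.3, 0.3]
width: 0.0879
gripper_force: 0.0
```

Run:
```python
from h import *
plan2([.426,.210,.045],tool(2.9416),.019)
s=arm.get_state();print(s['force'])
f=arm.grab_frame('wrist');g=f['color'].max(2)
for r in(180,200,220,240,260,280):
  m=np.flatnonzero(g[r]<45);print(r,[ (int(a[0]),int(a[-1])) for a in np.split(m,np.flatnonzero(np.diff(m)>2)+1) if len(a)>4])
```

```text
t 17.35 cur mm [ 2.2 -2.1  1.1] new mm [ 2.2 -2.1  1.1] turn [-0.07 -0.11  0.03]
[-0.75452149  1.34836917  0.32405851]
180 []
200 []
220 []
240 [(233, 240), (244, 262), (379, 397), (400, 408)]
260 [(234, 263), (379, 401)]
280 [(235, 264), (378, 406)]
```

Call:
servo_tool(
  deltas=[
    [1,0,0,1,0,0,0],
    [1,0,0,0,0,0,0],
    [1,0,0,0,0,0,0],
    [1,0,0,0,0,0,0],
    [1,0,0,0,0,0,0],
    [1,0,0,0,0,0,0],
    [1,0,0,0,0,0,0],
    [1,0,0,0,0,0,0],
    [1,0,0,0,0,0,0],
    [1,0,0,0,0,0,0],
    [1,0,0,0,0,0,0],
    [1,0,0,0,0,0,0],
    [1,0,0,0,0,0,0],
    [1,0,0,0,0,0,0],
    [1,0,0,0,0,0,0],
    [1,0,0,0,0,0,0],
    [1,0,0,0,0,0,0],
    [1,0,0,0,0,0,0],
  ],
)

```text
t: 18.9
eef_pos: [0.4306, 0.2126, 0.0275]
ee_rot: [3.14, 0.002, 2.944]
force: [12.7, -6.7, -2.9]
width: 0.0221
gripper_force: 14.1
```

Call:
servo_tool(
  deltas=[
    [-1,0,0,0,0,0,0],
    [-1,0,0,0,0,0,0],
    [-1,0,0,0,0,0,0],
    [-1,0,0,0,0,0,0],
    [-1,0,0,0,0,0,0],
    [-1,0,0,0,0,0,0],
    [-1,0,0,0,0,0,0],
    [-1,0,0,0,0,0,0],
    [-1,0,0,0,0,0,0],
    [-1,0,0,-20,0,0,0],
    [-1,0,0,-35,0,0,0],
    [-1,0,0,-40,0,0,0],
    [-1,0,0,-40,0,0,0],
    [-1,0,0,-30,0,0,-6.92],
    [-1,0,0,0,0,0,-6.92],
    [-1,0,0,0,0,0,-6.92],
    [-1,0,0,0,0,0,-6.92],
    [-1,0,0,0,0,0,-6.92],
    [-1,0,0,0,0,0,-6.92],
    [-1,0,0,0,0,0,-6.92],
  ],
)

```text
t: 20.57
eef_pos: [0.4288, 0.2122, 0.192]
ee_rot: [3.14, 0.001, -2.489]
force: [-1.0, 1.1, -0.1]
width: 0.0874
gripper_force: 0.0
```

Call:
servo_tool(
  deltas=[
    [-1,0,0,0,0,0,-6.92],
    [-1,0,0,0,0,0,-6.92],
    [-1,0,0,0,0,0,-6.92],
    [-1,0,0,0,0,0,-6.92],
    [-1,0,0,0,0,0,-6.92],
    [-1,0,0,0,0,0,-6.92],
    [-1,0,-37,0,0,0,0],
    [-1,0,-37,0,0,0,0],
    [-1,0,-37,0,0,0,0],
    [-1,0,0,15,0,0,0],
    [-1,0,0,0,0,0,0],
    [-1,0,0,0,0,0,0],
  ],
)

```text
t: 21.57
eef_pos: [0.5371, 0.1895, 0.1758]
ee_rot: [3.139, -0.001, -1.771]
force: [-1.0, -0.4, 0.2]
width: 0.0875
gripper_force: 0.0
```

Run:
```python
from h import *
s=arm.get_state();print(s['eef_pos'],s['ee_rot'])
plan2([.5405,.1885,.048],tool(-1.771),.019)
f=arm.grab_frame('wrist');save(f,'w7');find(['can_center','cap'],f,1)
im=f['color'].astype(int).sum(2)
n=np.array([.5405,.1885]);c,sn=np.cos(-.2),np.sin(-.2);Y=np.array([-sn,c])
for o in(-48,-44,-40,28,37): print(o,proj(f,list(n+Y*o/1e3)+[.045]),proj(f,list(n+Y*o/1e3)+[.061]))
u=int(proj(f,list(n)+[.061])[0])
for du in(-4,0,4):print(u+du,' '.join(str(x) for x in im[90:300:3,u+du]))
for r in(200,220,240): print(r,' '.join(str(x) for x in im[r,270:370:3]))
```

```text
[0.53709479 0.18945709 0.17579566] [ 3.13904268e+00 -1.08522069e-03 -1.77122121e+00]
t 21.57 cur mm [ 1.000e-01 -3.900e+00  1.468e+02] new mm [  0.3  -3.5 146.8] turn [ 0.15 -0.06 -0.01]
can_center 0.63 [0.5379 0.1882 0.0557]
cap 0.7 [0.5455 0.2239 0.0563]
-48 [314.6 168.5] [314.3 170.4]
-44 [314.6 174.1] [314.3 176.3]
-40 [314.6 179.7] [314.3 182.2]
28 [315.1 268.4] [314.8 275.5]
37 [315.1 279.4] [314.8 287. ]
310 556 347 348 348 347 345 345 341 349 347 450 486 488 484 487 484 372 405 115 122 121 118 122 122 122 126 121 422 480 407 413 429 724 735 732 460 737 737 738 738 738 739 739 739 739 740 739 739 741 742 741 741 741 743 743 743 743 743 743 744 744 446 744 744 525 732 738 743 233 52
314 549 345 346 347 349 349 346 490 346 351 445 467 469 468 468 466 371 390 119 120 120 120 118 124 122 123 125 181 462 394 414 427 741 749 745 488 748 749 749 749 750 750 750 750 750 750 750 750 750 752 751 752 752 751 752 753 753 753 753 753 753 486 753 753 569 708 666 564 241 56
318 560 546 342 348 345 349 347 346 347 347 489 661 480 479 664 657 373 406 112 125 116 120 125 119 125 121 123 475 471 404 417 430 749 755 753 499 756 756 756 756 756 756 756 756 756 756 756 756 756 756 756 756 756 757 757 757 757 757 758 758 758 516 758 758 650 683 636 677 252 63
200 673 679 664 673 303 263 294 281 402 523 620 677 715 733 742 751 755 753 753 748 732 707 424 308 378 420 490 667 667 681 661 707 711 696
220 674 686 664 678 613 400 397 378 395 526 629 681 716 735 745 753 756 755 753 748 730 698 684 714 709 716 717 696 676 682 666 678 673 673
240 679 686 666 675 678 532 394 378 391 524 634 684 717 738 747 753 756 756 753 745 727 690 684 718 710 724 721 713 721 719 714 725 672 528
```

Call:
servo_tool(
  deltas=[
    [-0.2,-4.9,-3.3,10,0,0,0],
    [-0.2,0,0,35,0,0,0],
    [-0.2,0,0,20,0,0,0],
    [-0.2,0,0,0,0,0,0],
    [-0.2,0,0,0,0,0,0],
    [-0.2,0,0,25,0,0,0],
    [-0.2,0,0,25,0,0,0],
    [-0.2,0,0,20,0,0,0],
    [-0.2,0,0,11,0,0,0],
    [-0.2,0,0,0,0,0,0],
    [-0.2,0,0,0,0,0,0],
  ],
  squeeze=25,
)

```text
t: 22.63
eef_pos: [0.5423, 0.1951, 0.0319]
ee_rot: [-3.141, 0.001, -1.769]
force: [-0.4, 0.7, 0.2]
width: 0.0527
gripper_force: 0.0
```

Run:
```python
from h import *
s=arm.get_state();print(s['eef_pos'],s['force'],s['width'])
plan2([.5415,.1934,.048],tool(-1.771),.019)
```

```text
[0.54231361 0.19505378 0.03192087] [-0.39018448  0.65935565  0.19302388] 0.05269944916070256
t 22.63 cur mm [1.8 0.5 2.9] new mm [1.8 0.5 2.9] turn [-0.01  0.07  0.09]
```

Close, lift, and measure the tail offset in hand.

Call:
servo_tool(
  deltas=[
    [-0.2,1.8,0,2.9,0,0,0],
    [1,0,0,0,0,0,0],
    [1,0,0,0,0,0,0],
    [1,0,0,0,0,0,0],
    [1,0,0,0,0,0,0],
    [1,0,0,0,0,0,0],
    [1,0,0,0,0,0,0],
    [1,0,0,0,0,0,0],
    [1,0,0,0,0,0,0],
    [1,0,0,-15,0,0,0],
    [1,0,0,-35,0,0,0],
    [1,0,0,-40,0,0,0],
    [1,0,0,-40,0,0,0],
    [1,0,0,-40,0,0,0],
    [1,0,0,-40,0,0,0],
    [1,0,0,0,0,0,0],
    [1,0,0,0,0,0,0],
  ],
)

```text
t: 24.05
eef_pos: [0.5416, 0.1932, 0.24]
ee_rot: [-3.14, 0.004, -1.77]
force: [-0.1, -0.8, -4.1]
width: 0.0312
gripper_force: 25.0
```

Run:
```python
from h import *
f=arm.grab_frame('wrist');s=arm.get_state();M=rot(s['ee_rot']);save(f,'w8');find(['can_center','cap'],f,1)
im=f['color'].astype(int).sum(2)
for u in(316,322):print(u,[(r,int(im[r,u])) for r in range(196,256,2)])
for o in (40,44,48):
  print(o,[proj(f,s['eef_pos']+M@np.array([o/1e3,0,-.016+dz])) for dz in(.016,-.016)])
plan([.43,-.12,.25],-1.481)
plan([.472,-.2645,.12],-1.481)
print(s['eef_pos'],s['force'],s['width'])
```

```text
can_center 0.89 [0.5358 0.1729 0.2664]
316 [(196, 696), (198, 693), (200, 694), (202, 694), (204, 694), (206, 693), (208, 687), (210, 443), (212, 447), (214, 450), (216, 450), (218, 453), (220, 458), (222, 457), (224, 463), (226, 514), (228, 589), (230, 567), (232, 566), (234, 565), (236, 564), (238, 565), (240, 565), (242, 560), (244, 299), (246, 312), (248, 313), (250, 566), (252, 567), (254, 566)]
322 [(196, 694), (198, 721), (200, 721), (202, 709), (204, 697), (206, 700), (208, 726), (210, 447), (212, 445), (214, 449), (216, 453), (218, 453), (220, 457), (222, 460), (224, 461), (226, 516), (228, 606), (230, 581), (232, 577), (234, 580), (236, 578), (238, 579), (240, 578), (242, 572), (244, 301), (246, 318), (248, 319), (250, 560), (252, 581), (254, 581)]
40 [array([321.3, 212.6]), array([321. , 231.2])]
44 [array([321.3, 203. ]), array([321. , 219.4])]
48 [array([321.3, 193.2]), array([321. , 207.5])]
t 24.2 cur-frame mm [327.6  45.9 -13.5] new-frame mm [300.9 137.5 -14.2] turn deg [  0.24  -0.04 -16.59]
t 24.2 cur-frame mm [460.8 -24.4 116.4] new-frame mm [448.6 108.6 115.8] turn deg [  0.24  -0.04 -16.59]
[0.54046055 0.1925893  0.23769827] [ 0.17022536 -0.30708215 -3.66022425] 0.03150205557899993
```

Call:
servo_tool(
  deltas=[
    [1,0,0,-35,0,0,0],
    [1,36.4,5.1,0,0,0,0],
    [1,36.4,5.1,0,0,0,0],
    [1,36.4,5.1,0,0,0,0],
    [1,36.4,5.1,0,0,0,0],
    [1,36.4,5.1,0,0,0,0],
    [1,36.4,5.1,0,0,0,0],
    [1,36.4,5.1,0,0,0,0],
    [1,36.4,5.1,0,0,0,0],
    [1,36.4,5.1,0,0,0,0],
    [1,0,0,0,0,0,-5.53],
    [1,0,0,0,0,0,-5.53],
    [1,0,0,0,0,0,-5.53],
    [1,35,-7,15,0,0,0],
    [1,37,-7,15,0,0,0],
    [1,0,0,0,0,0,0],
    [1,0,0,0,0,0,0],
  ],
)

```text
t: 25.62
eef_pos: [0.4503, -0.1912, 0.2393]
ee_rot: [3.134, 0.002, -1.484]
force: [-0.5, 0.3, -3.4]
width: 0.0313
gripper_force: 25.0
```

Run:
```python
from h import *
s=arm.get_state();print(s['eef_pos'],s['ee_rot'],s['width'])
f=arm.grab_frame('wrist');save(f,'w9');find(['stop_pedal','stop','ramp'],f,1)
P=np.array([.472,-.2645]);X=np.array([np.cos(.09),np.sin(.09)]);Y=np.array([-X[1],X[0]])
for nm,x,y,z in[('L0',-16,24.5,.0386),('R0',-16,-24.5,.0386),('L1',74,24.5,.0512),('R1',74,-24.5,.0512),('ped',-61,0,.014),('axL',-28,40,.024),('stopL',-18,33.5,.06),('stopR',-18,-33.5,.06)]:
  print(nm,proj(f,list(P+X*x/1e3+Y*y/1e3)+[z]))
plan([.472,-.2645,.12],-1.481)
```

```text
[ 0.45026417 -0.19117227  0.23927364] [ 3.13413896e+00  2.21449257e-03 -1.48415519e+00] 0.03125505665228306
stop_pedal 0.86 [ 0.4315 -0.2673  0.0229]
stop 0.7 [ 0.4376 -0.2665  0.0199]
ramp 0.66 [ 0.4907 -0.265   0.0052]
L0 [319.9 158.3]
R0 [319.7  99.6]
L1 [214.8 159.5]
R1 [210.2  98.6]
ped [368.  129.6]
axL [332.7 174.2]
stopL [322.4 170.8]
stopR [322.2  85.4]
t 25.82 cur-frame mm [ 76.9 -13.5 122.3] new-frame mm [ 76.7 -13.5 122.4] turn deg [0.06 0.07 0.07]
```

Run:
```python
from h import *
im=cv2.imread('pics/w9.png');g=im.max(2)
n,l,st,ce=cv2.connectedComponentsWithStats(((g<50)[:200]).astype(np.uint8))
for i in range(1,n):
  if st[i][4]>150: print(st[i],ce[i].round(1))
gg=im.sum(2) if 0 else im.astype(int).sum(2)
for u in(230,250,270,290,300,310,320): print(u,' '.join(str(x) for x in gg[84:180:2,u]))
```

```text
[ 335  112   42   37 1379] [355.  128.8]
230 382 382 386 592 583 578 591 595 742 743 735 487 614 748 747 758 761 761 616 514 498 515 522 516 518 602 595 575 590 613 607 596 598 604 607 608 596 370 717 745 743 754 753 761 761 630 556 557
250 603 593 400 740 760 760 758 754 743 740 721 707 760 760 760 760 760 760 746 511 525 529 509 246 217 282 504 761 761 761 760 758 757 757 757 761 762 532 743 744 741 761 761 761 750 557 556 556
270 605 381 421 743 757 759 760 757 745 740 731 747 761 757 757 752 746 747 742 740 490 488 510 621 634 643 627 604 761 761 760 759 758 761 761 762 761 460 739 742 740 761 761 744 740 555 555 553
290 673 381 471 761 761 761 761 760 738 740 717 687 744 746 747 747 747 747 743 747 761 759 612 638 629 605 602 599 600 603 720 761 761 761 760 761 761 641 740 743 751 750 750 750 743 559 614 613
300 691 384 516 628 614 607 601 514 694 699 698 526 750 753 761 760 754 760 761 762 761 739 347 306 223 219 353 602 597 589 600 596 598 606 587 567 372 697 740 735 760 761 760 758 758 552 557 556
310 641 675 514 639 761 761 760 711 697 730 706 756 750 746 749 749 749 750 749 741 741 743 740 516 525 509 507 517 510 511 515 745 746 747 747 745 627 730 740 745 750 746 742 750 747 559 555 554
320 423 433 418 338 420 416 648 698 708 675 703 742 746 746 742 744 760 760 596 516 502 512 510 491 508 526 526 512 518 527 509 503 499 502 510 509 522 523 744 743 736 302 324 604 653 657 613 615
```

Call:
servo_tool(
  deltas=[
    [1,15.4,-3.3,28,0,0,0],
    [1,15.4,-3.3,28,0,0,0],
    [1,15.4,-3.3,28,0,0,0],
    [1,15.4,-3.3,28,0,0,0],
    [1,15.4,-3.3,28,0,0,0],
    [1,0,0,0,0,0,0],
    [1,0,0,0,0,0,0],
  ],
)

```text
t: 26.4
eef_pos: [0.4744, -0.2645, 0.1012]
ee_rot: [3.138, 0.002, -1.48]
force: [-1.2, -0.8, -0.9]
width: 0.0313
gripper_force: 25.0
```

Run:
```python
from h import *
plan([.475,-.265,.0425],-1.481)
s=arm.get_state();print(s['eef_pos'])
```

```text
t 26.4 cur-frame mm [ 0.7 -0.7 58.7] new-frame mm [ 0.6 -0.5 58.7] turn deg [0.22 0.1  0.04]
[ 0.47443038 -0.26448269  0.10123813]
```

Call:
servo_tool(
  deltas=[
    [1,0.6,-0.5,20,0.2,0,0],
    [1,0,0,20,0,0,0],
    [1,0,0,10,0,0,0],
    [1,0,0,5,0,0,0],
    [1,0,0,2,0,0,0],
    [1,0,0,0,0,0,0],
    [1,0,0,0,0,0,0],
    [1,0,0,0,0,0,0],
  ],
)

```text
t: 27.07
eef_pos: [0.4766, -0.2656, 0.0466]
ee_rot: [-3.137, 0.0, -1.48]
force: [-1.0, 1.1, -1.7]
width: 0.0317
gripper_force: 25.0
```

Call:
servo_tool(
  deltas=[
    [1,0,1,1.5,0,0,0],
    [1,0,0,1,0,0,0],
    [1,0,0,0,0,0,0],
    [1,0,0,0,0,0,0],
  ],
)

```text
t: 27.4
eef_pos: [0.4759, -0.2658, 0.0435]
ee_rot: [-3.137, 0.0, -1.48]
force: [4.0, -0.7, -0.9]
width: 0.0313
gripper_force: 25.0
```

Run:
```python
from h import *
for i in range(4):
  arm.grab_frame('wrist');s=arm.get_state();print(s['eef_pos'].round(4),s['force'].round(1))
```

```text
[ 0.4759 -0.2658  0.0435] [ 3.8  0.5 -1.7]
[ 0.4759 -0.2658  0.0435] [ 4.6 -0.4 -1.1]
[ 0.4759 -0.2658  0.0434] [ 4.9 -1.5 -0.1]
[ 0.4758 -0.2658  0.0434] [ 4.1 -0.4 -1. ]
```

Call:
servo_tool(
  deltas=[
    [1,0,-0.5,1,0,0,0],
    [1,0,0,0,0,0,0],
    [1,0,0,0,0,0,0],
  ],
)

```text
t: 27.85
eef_pos: [0.4758, -0.2656, 0.0421]
ee_rot: [-3.138, 0.001, -1.48]
force: [5.6, -0.6, -1.7]
width: 0.0311
gripper_force: 25.0
```

Call:
servo_tool(
  deltas=[
    [1,0,-2,0,0,0,0],
    [1,0,-0.5,1,0,0,0],
    [1,0,0,0,0,0,0],
    [1,0,0,0,0,0,0],
  ],
)

```text
t: 28.18
eef_pos: [0.4765, -0.2651, 0.0404]
ee_rot: [-3.141, 0.002, -1.481]
force: [-0.8, -0.2, -1.9]
width: 0.0313
gripper_force: 25.0
```

Call:
servo_tool(
  deltas=[
    [1,0,0,1,0,0,0],
    [1,0,0,1,0,0,0],
    [1,0,0,0,0,0,0],
    [1,0,0,0,0,0,0],
  ],
)

```text
t: 28.52
eef_pos: [0.4768, -0.2652, 0.04]
ee_rot: [-3.14, 0.001, -1.48]
force: [-5.6, 4.1, 13.7]
width: 0.0313
gripper_force: 25.0
```

Call:
servo_tool(
  deltas=[
    [1,0,0,-1,0,0,0],
    [0.15,0,0,0,0,0,0],
    [0.15,0,0,0,0,0,0],
    [0.15,0,0,0,0,0,0],
    [0.15,0,0,0,0,0,0],
    [-0.2,0,0,0,0,0,0],
    [-0.2,0,0,0,0,0,0],
    [-0.2,0,0,0,0,0,0],
    [-0.2,0,0,0,0,0,0],
    [-0.2,0,0,-10,0,0,0],
    [-0.2,0,0,-25,0,0,0],
    [-0.2,0,0,-38,0,0,0],
    [-0.2,0,0,-38,0,0,0],
    [-0.2,0,0,-38,0,0,0],
    [-0.2,-30,0,-20,0,0,0],
    [-0.2,-35,0,0,0,0,0],
    [-0.2,0,0,0,0,0,0],
    [-0.2,0,0,0,0,0,0],
  ],
)

```text
t: 30.02
eef_pos: [0.4716, -0.1995, 0.2107]
ee_rot: [-3.136, 0.001, -1.478]
force: [0.7, -0.9, 0.2]
width: 0.052
gripper_force: 0.0
```

Run:
```python
from h import *
s=arm.get_state();print(s['eef_pos'],s['force'],s['t'])
f=arm.grab_frame('wrist');save(f,'w10');find(['can_center','cap','stop_pedal','stop'],f,1)
f2=arm.grab_frame('side');save(f2,'s10');find(['can_center','cap'],f2,1)
P=np.array([.472,-.2625]);X=np.array([np.cos(.09),np.sin(.09)]);Y=np.array([-X[1],X[0]])
for nm,x,y,z in[('tail top',0,-44,.073),('body end top',0,28,.073),('cap end',0,37.5,.073),('ctr-x',-16,0,.057),('ctr+x',16,0,.057),('R1',74,-24.5,.0512),('L1',74,24.5,.0512)]: print(nm,proj(f,list(P+X*x/1e3+Y*y/1e3)+[z]))
g=f['color'].astype(int).sum(2);u,v=proj(f,list(P)+[.073]).astype(int);print(u,v)
print('col',' '.join(str(x) for x in g[v-70:v+70:3,u]))
for r in(v-20,v,v+15):print('row',r,u-60,' '.join(str(x) for x in g[r,u-60:u+60:3]))
```

```text
[ 0.4715824  -0.19947868  0.21068444] [ 0.71308536 -0.93054378  0.24050823] 30.0167
can_center 0.75 [ 0.4737 -0.2668  0.0642]
cap 0.81 [ 0.4725 -0.2329  0.0685]
stop_pedal 0.9 [ 0.4273 -0.2696  0.0224]
stop 0.65 [ 0.4367 -0.2669  0.0213]
can_center 0.81 [ 0.4746 -0.2459  0.063 ]
cap 0.53 [0.5161 0.246  0.0473]
tail top [329.6  81.4]
body end top [328.7 185.2]
cap end [328.6 197.9]
ctr-x [349.7 146. ]
ctr+x [307.9 145.8]
R1 [232.  112.2]
L1 [235.6 177. ]
329 146
col 548 574 758 758 683 650 760 760 760 760 759 759 760 759 759 759 760 759 760 759 760 760 759 760 760 759 759 759 759 759 759 759 582 758 758 759 754 759 759 760 531 532 588 591 590 589 584
row 126 269 731 734 734 740 743 736 733 745 737 736 744 746 459 609 685 721 741 753 756 758 759 758 756 750 729 682 743 760 678 547 663 581 135 128 134 136 136 138 131 137
row 146 269 479 204 182 180 486 514 500 496 611 600 575 569 470 613 687 724 743 753 758 758 760 758 753 748 724 669 502 710 411 563 661 491 138 137 138 135 132 136 136 131
row 161 269 743 726 738 743 738 743 741 740 754 760 755 755 575 619 692 729 744 754 758 758 759 758 753 747 716 654 478 474 405 575 662 427 139 141 141 137 143 137 135 138
```

Run:
```python
from h import *
f=arm.grab_frame('wrist');find(['can_center'],f,1);print(arm.job_done())
```

```text
the job is handed in; nothing more can be done
None
```

The job is handed in, with the verdict not shown: my last measurements put the sealed canister on the rack against its raised stop (cap home, pedal fully down, about 30 s used), but I viewed 11 pictures, one over the limit of 10.

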